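# Complete a lock-barrel cassette and lift it out of its dock by the side catches

## Robot

A 6-joint arm with a two-finger parallel gripper is mounted at the origin on a cart in front of the work surface, level with it; the furniture and walls round the work are solid. World frame = base frame: x ahead of the robot, y to its left, z up, the work surface at z = 0. Lengths are in m, angles in rad, forces in N, time in s.
With the tool pointing down it reaches from about 0.275 to 0.875 m from the base axis. Payload 12.5 kg.
Tool frame: the origin (TCP) lies at the very end of the fingers, on their centre line; the grasp point (between the pads) lies 19 mm behind it; z points along the fingers, y is the line along which they close (so a half turn about z gives the same grasp; the last joint's range is limited). The gripper opens to 85 mm and grips with 20 to 120 N. Pads are 22 mm wide; open, the fingers measure 114 mm over their backs; the gripper's body (76 mm by 85 mm) begins 54 mm behind the grasp point. The pads swing forward as they close: fully open they stand 13 mm farther back than shut.
Start: joints at [-1.398, 0.351, 1.652, -0, 1.139, -0.085], TCP at [0.14, -0.532, 0.231] pointing down, gripper open.
Joint ranges: [-2.75, 2.75], [-0.79, 2.1], [0.01, 2.65], [-1.57, 4.71], [0.07, 3.14], [-2.87, 2.87]. Speed limits (rad/s): [2.22, 2.22, 2.79, 3.14, 3.14, 3.14].

## Interface

Orientations are given as a 3x3 rotation matrix whose columns are the frame's x, y, z axes.
In Python, from bench import manip gives the robot as it stands. Calls block until the motion is done:
- manip.move_ptp(position, orientation): joint-space move of the TCP to a pose.
- manip.move_l(position, attitude=None, max_speed=0.15): straight line of the TCP; attitude=None keeps the orientation; max_speed is the mean speed in m/s.
- manip.move_j(angles): joint-space move.
- manip.set_gripper(opening, effort=None): opening from 0.0 (shut) to 1.0 (fully open); effort is the grip in N (None keeps the last); returns when the fingers have stopped.
- manip.dwell(seconds).
- manip.inverse_kinematics(position, orientation): joint angles nearest the present ones, or None.
- manip.grab_frame(name): name is "scene" or "top" or "wrist"; returns (picture, depth): 400x640x3 uint8, red, green, blue; 400x640 float32, m along the optical axis (not along the pixel's ray), 0 where there is no reading.
- manip.get_calibration(name): a dict with "camera_matrix" (3x3 intrinsics, pixels), "R" (3x3) and "t" (3): a world point X has camera coordinates R X + t. Camera axes: x right, y down, z forward; pixel columns grow to the right and rows downward; lengths in m; the calibration is good to about 2 mm. A picture is of the moment at which its call begins: read the wrist's pose just before it. get_calibration takes no time and is no camera call; for the wrist camera it gives the pose at the moment of the call.
A pose or a line that the arm cannot do raises manip.Unreachable and nothing moves.
- manip.sign_off(): hands the job in; it is judged then, once.
Trained networks look in the newest picture that a camera, given by its name, has taken for a name from the list of things; names that differ only in an ending like _2 or _b are one class to them, and where a whole thing is asked for, a point or a joint stands for the part that bears it (a point fixed in the world has none). Each returns a list of dicts, best first, with "confidence" (0 to 1); they miss things now and then, are a little off and sometimes report something else, mostly with a low value. They report only what shows in the picture. A call takes as long as a camera call. They do not tell look-alikes from the thing itself.
- manip.look_for(camera, name): "at" ([x, y, z] in m, in world coordinates, good to about 4 mm: the middle of the surface that is visible of it).
Readings, each from a call of its own:
- manip.current_time(): time.
- manip.current_qpos(): joint angles.
- manip.current_joint_vel(): joint speeds.
- manip.current_joint_torque(): joint torques, N m.
- manip.current_ee_pos(): TCP position.
- manip.current_tcp_rot(): TCP orientation.
- manip.current_force(): force on the tool from outside, world axes, zero at the start.
- manip.current_ft_torque(): the same for the moment, N m.
- manip.current_grip_width(): opening from 0.0 (shut) to 1.0 (fully open).
- manip.current_grip_force(): force on a finger pad.
Only numpy, scipy, OpenCV 4.12 (cv2) and the standard library are available. Lean on these libraries where they do the work, as an engineer would, in place of code of your own. Each camera call takes 0.05 s, during which the arm holds its last target. There are 200 camera calls.

## Task

The cassette in the loading dock already has its first two lock barrels; fill the rest in number order while it stays latched: the barrel with the broad pale collar upright and fully down into pocket three, then the barrel with the thin dark pin likewise into pocket four. Leave the third loose barrel, the one with the plain metal neck, and the other things on the bench where they are. Then pinch the cassette's two side catches together from above so that their teeth come free of the dock, lift the cassette straight up and finish while holding it level by the catches, its underside about 10 cm above its seat, with all four barrels in place.

Things in the scene. Friction and masses are not known exactly. Their poses are not given: they have to be found in the camera images.
- dock: Loading dock fixed to the bench: dark steel base plate 196 x 100 x 8 mm with low aluminium stops round the cassette (tops 20 mm above the bench, screw heads 22.5) and a steel keeper at the middle of each long side. Origin: centre of the underside, on the bench. x: along its length, from pocket one towards pocket four; y: across; z: up.
- dock_seat (a point): Centre of the surface the cassette stands on, 8 mm above the bench; the cassette's origin lies here when home. The keepers (36 mm long) stand 28.5 to 48 mm to either side of the centre line; their lips reach over the catch teeth, lip underside 19.5 mm and top with screw heads 27.5 mm above the bench.
- cassette: Loose aluminium cassette, 166 x 40 mm, deck top 24 mm above its underside, 0.2 to 0.35 kg empty. Pockets along its x axis at x = -66.5, -38, +38, +66.5 mm, marked with one, two, three, four small dark dots on the -y edge. A tower 48 mm (x) by 24 mm (y), 65 mm high, stands at the middle between two black catches. Origin: centre of the underside; axes as the dock's when home (play about 1.5 mm).
- pinch_point (a point): Point midway between the two catches' finger plates, 46 mm above the cassette's underside. Fingers close here along the cassette's y axis, from above, tips no more than 20 mm below this point. Until both catches are in, their teeth lie 1.5 mm under the keeper lips and the cassette cannot be lifted.
- catch_left (a joint): Travel of the black catch on the cassette's +y side, m: 0 sprung out (latched), 0.007 fully in; its tooth is free from 0.005 on. Spring: 3 N to start, 6.5 N fully in. Flat finger plate 26 mm wide, 6 to 62 mm above the cassette's underside, outer face 27 mm from the centre line at 0, 20 mm at 0.007: both plates measure 54 mm outside at rest, 40 mm pinched.
- catch_right (a joint): The same for the catch on the cassette's -y side (it also grows inward).
- pocket1 (a point): Centre of the floor of pocket one, 13 mm above the cassette's underside. All pockets: 22.6 mm diameter, 11 mm deep, 2 mm chamfer at the mouth.
- pocket2 (a point): Centre of the floor of pocket two.
- pocket3 (a point): Centre of the floor of pocket three (three dots).
- pocket4 (a point): Centre of the floor of pocket four (four dots), at the cassette's +x end.
- barrel_one: Lock barrel already standing in pocket one: zinc, 28 mm high. All barrels have a body 19.6 mm in diameter (about 20 over the knurls) and stand upright; origin: centre of the underside, z up.
- barrel_two: Lock barrel already standing in pocket two: zinc, 30 mm high.
- barrel_collar: Lock barrel with a broad pale (tan) collar on top: body 27 mm high, then the collar of 15.6 mm diameter, 36 mm in all, about 0.055 kg. Stands loose on the bench. Goes into pocket three.
- barrel_pin: Lock barrel with a narrow neck and a thin dark pin on top: body 26 mm high, neck 9 mm and pin 5.6 mm in diameter, 40 mm in all, about 0.055 kg. Stands loose on the bench. Goes into pocket four.
- barrel_spare: Lock barrel with a plain metal neck and no pin or pale collar, body 23 mm, 28 mm in all. Stands loose on the bench near the other two; it is not wanted and stays where it is.
- tape: Roll of black tape, 82 mm across, 19 mm high, lying on the bench; stays where it is. Origin: centre of the underside.
- brass_bush: Turned brass bush, a plain ring 22 mm across and 18 mm high, standing on the bench; stays where it is. Origin: centre of the underside.
Things that resemble listed ones, but are neither listed nor needed, are in the scene too. Leave any pink, red or yellow look-alike of the barrel_collar alone.

How it is judged:
By the outcome, as a careful person would: the job done as asked, in the order asked, and still so for the second after the job is handed in, while the arm keeps its last pose, push and grip.
It also fails if it takes over 58 s, if anything falls off the work surface, if the arm or the gripper's body presses on something with over 40 N, if the wrist force passes 120 N, or if a joint passes its speed limit or range.

## Working session

There is one attempt and no reset: what is moved stays moved. The work goes in short steps, each a Python script; the robot and the scene stay as the last script left them, time stands still between calls to the robot, and variables do not carry over. Pictures are saved under pics/ and viewed, at most 10 in all, crops included, and the job is handed in when it is done.

```bash
mkdir -p pics; ls
python3 - <<'E'
from bench import manip as m
import cv2
for c in("top","scene"):
    p,d=m.grab_frame(c); cv2.imwrite(f"pics/{c}0.png",p[:,:,::-1])
    for n in("dock","cassette","barrel_collar","barrel_pin","barrel_spare","pinch_point","pocket3","tape","brass_bush"):
        print(c,n,[([round(float(v),3) for v in r["at"]],round(r["confidence"],2)) for r in m.look_for(c,n)])
print(m.current_time())
E
```

```text
pics
top dock [([0.48, -0.015, 0.007], 0.63), ([0.481, -0.021, 0.034], 0.41)]
top cassette [([0.481, -0.023, 0.032], 0.73)]
top barrel_collar [([0.392, 0.209, 0.029], 0.44)]
top barrel_pin []
top barrel_spare [([0.387, 0.293, 0.025], 0.49), ([0.529, -0.03, 0.045], 0.4), ([0.46, 0.314, 0.02], 0.18)]
top pinch_point [([0.474, -0.025, 0.031], 0.83)]
top pocket3 [([0.48, -0.025, 0.032], 0.7)]
top tape [([0.491, -0.008, 0.058], 0.64), ([0.347, 0.115, 0.02], 0.55), ([0.483, -0.025, 0.032], 0.25)]
top brass_bush [([0.463, 0.314, 0.019], 0.68)]
scene dock [([0.469, 0.005, 0.008], 0.84)]
scene cassette [([0.477, -0.018, 0.032], 0.75)]
scene barrel_collar [([0.326, 0.297, 0.021], 0.66), ([0.482, -0.016, 0.029], 0.64), ([0.321, 0.232, 0.023], 0.55), ([0.384, 0.211, 0.022], 0.43), ([0.488, 0.111, 0.023], 0.43)]
scene barrel_pin [([0.375, 0.373, 0.022], 0.63)]
scene barrel_spare [([0.38, 0.293, 0.023], 0.42)]
scene pinch_point [([0.481, -0.016, 0.032], 0.87)]
scene pocket3 [([0.478, -0.017, 0.03], 0.75)]
scene tape [([0.347, 0.113, 0.017], 0.71), ([0.481, -0.017, 0.028], 0.35)]
scene brass_bush [([0.457, 0.313, 0.014], 0.54), ([0.466, 0.008, 0.007], 0.28)]
1.0
```

View pics/top0.png

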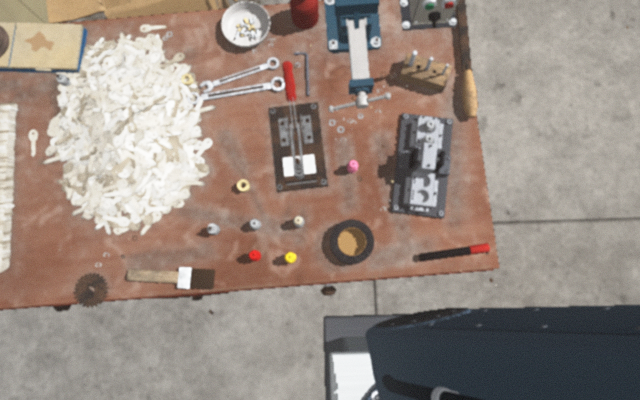

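View pics/scene0.png

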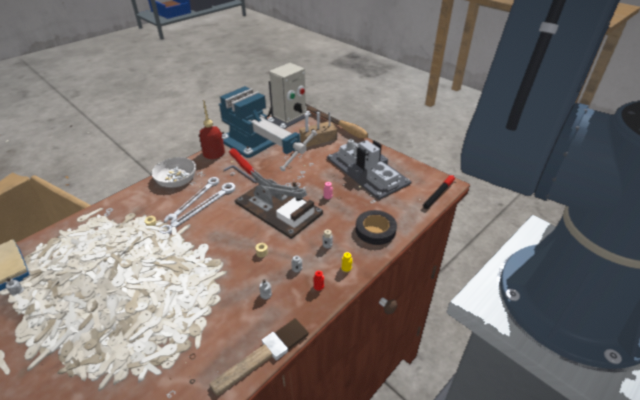

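The top view shows the dock at about (422,165) with its long axis near world x. The loose barrels are at (212,229), (254,224) and (298,220), with pink, red and yellow look-alikes nearby. Next I'll use the wrist camera over both areas.

```bash
cat > h.py <<'E'
from bench import manip as m
import numpy as np, cv2
def down(yaw):  # tool y axis at angle yaw from world x, z down
    y=np.array([np.cos(yaw),np.sin(yaw),0]); z=np.array([0,0,-1.]); return np.column_stack([np.cross(y,z),y,z])
def snap(cam,fn):
    c=m.get_calibration(cam); p,d=m.grab_frame(cam)
    cv2.imwrite(f"pics/{fn}.png",p[:,:,::-1]); np.savez(f"pics/{fn}.npz",p=p,d=d,K=c["camera_matrix"],R=c["R"],t=c["t"]); return p,d,c
def world(fn):
    a=np.load(f"pics/{fn}.npz"); d=a["d"]; v,u=np.mgrid[:400,:640]; K=a["K"]
    X=np.stack([(u-K[0,2])/K[0,0]*d,(v-K[1,2])/K[1,1]*d,d],-1)
    return (X-a["t"])@a["R"],a["p"],d
E
python3 - <<'E'
from h import *
print(m.current_tcp_rot().round(2) , m.get_calibration("wrist"))
for yaw in(np.pi/2,-np.pi/2):
    print(yaw,m.inverse_kinematics([.42,-.02,.3],down(yaw)),m.inverse_kinematics([.38,.29,.3],down(yaw)))
c=m.get_calibration("wrist"); Rt=m.current_tcp_rot()
# camera offset in tool frame
C=-np.array(c["R"]).T@c["t"]; print("cam in tool",Rt.T@(C-m.current_ee_pos()), "axis",Rt.T@np.array(c["R"]).T[:,2])
E
```

```text
[[ 0.97  0.25 -0.  ]
 [ 0.25 -0.97  0.  ]
 [ 0.   -0.   -1.  ]] {'camera_matrix': array([[305.28830467,   0.        , 317.57047706],
       [  0.        , 305.28830467, 195.77713927],
       [  0.        ,   0.        ,   1.        ]]), 'R': array([[ 2.53639672e-01, -9.67298594e-01,  5.88607042e-04],
       [-9.32397351e-01, -2.44325989e-01,  2.66345625e-01],
       [-2.57491936e-01, -6.81046325e-02, -9.63877410e-01]]), 't': array([-0.55005571, -0.03431198,  0.37950918])}
1.5707963267948966 [-1.58398741e-01  3.51019405e-02  1.86676664e+00 -4.44089210e-16
  1.23972407e+00 -1.72919507e+00] [ 5.54438110e-01  1.49688992e-01  1.73936917e+00 -4.44089210e-16
  1.25253449e+00 -1.01635822e+00]
-1.5707963267948966 [-1.58398741e-01  3.51019405e-02  1.86676664e+00 -4.44089210e-16
  1.23972407e+00  1.41239759e+00] [ 5.54438110e-01  1.49688992e-01  1.73936917e+00 -4.44089210e-16
  1.25253449e+00  2.12523444e+00]
cam in tool [ 6.72411486e-02 -5.26007077e-05 -1.43979967e-01] axis [-2.66353407e-01  2.65975028e-04  9.63875403e-01]
```

Run:
```python
from h import *
m.move_ptp([.49,-.02,.18],down(-np.pi/2)); snap("wrist","w_dock")
for n in("dock","cassette","pinch_point"): print(n,[([round(float(v),3) for v in r["at"]],round(r["confidence"],2)) for r in m.look_for("wrist",n)])
m.move_ptp([.41,.29,.18],down(-np.pi/2)); snap("wrist","w_bar")
for n in("barrel_collar","barrel_pin","barrel_spare"): print(n,[([round(float(v),3) for v in r["at"]],round(r["confidence"],2)) for r in m.look_for("wrist",n)])
print(m.current_time())
```

```text
dock [([0.518, -0.021, 0.008], 0.81)]
cassette [([0.499, -0.026, 0.028], 0.84)]
pinch_point [([0.491, -0.028, 0.031], 0.66)]
barrel_collar [([0.334, 0.293, 0.025], 0.95), ([0.493, 0.114, 0.024], 0.81), ([0.394, 0.215, 0.031], 0.74), ([0.328, 0.227, 0.028], 0.71)]
barrel_pin [([0.387, 0.367, 0.026], 0.72)]
barrel_spare [([0.462, 0.315, 0.018], 0.5)]
4.8417
```

View pics/w_dock.png

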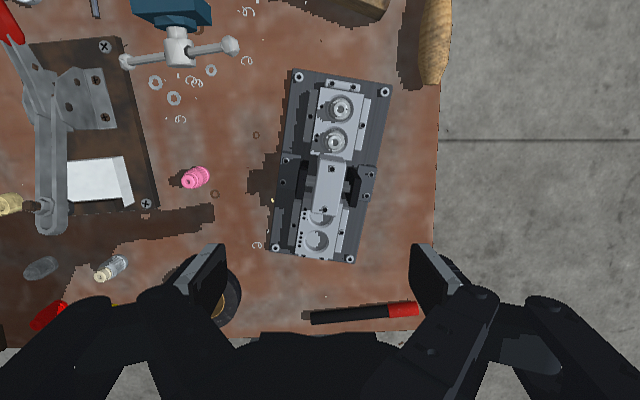

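View pics/w_bar.png

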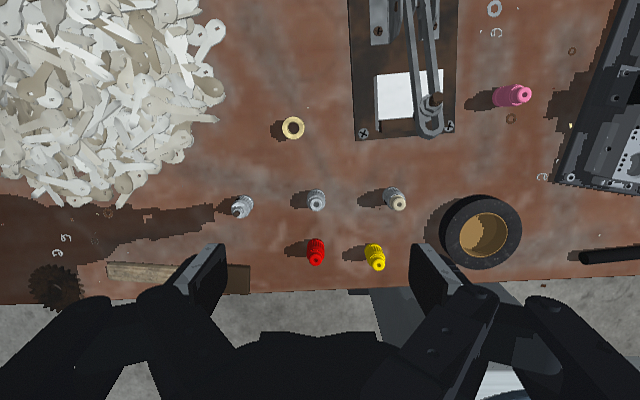

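Wrist views: pockets one and two are filled at the far end, (340,108) and (334,142). The empty pockets are nearest the robot, about (319,216) and (317,240), with their dots on the left edge, so dock +x points toward the robot. The collar barrel is at (396,199), the spare at (316,201) and the pin barrel at (241,207). Now I'll measure them.

Run:
```python
from h import *
def pts(fn,c,r,z0,z1):
    X,p,d=world(fn); k=(d>0)&(np.hypot(X[...,0]-c[0],X[...,1]-c[1])<r)&(X[...,2]>z0)&(X[...,2]<z1); return X[k]
def rect(P):
    (c,s,a)=cv2.minAreaRect((P[:,:2]*1000).astype(np.float32)); return np.round(c,1),np.round(s,1),round(a,2),len(P)
c=(.49,-.025)
print("hist",np.histogram(pts("w_dock",c,.13,0,.09)[:,2],bins=np.arange(0,.084,.004)))
for z in((.029,.035),(.070,.078),(.060,.0695),(.015,.0235)):
    P=pts("w_dock",c,.13,*z); print(z,rect(P),np.median(P[:,2]),P[:,:2].mean(0).round(4))
for n,c in(("collar",(.394,.215)),("pin",(.387,.367)),("spare",(.389,.293))):
    P=pts("w_bar",c,.03,.008,.05); print(n,P[:,:2].mean(0).round(4),np.histogram(P[:,2],bins=np.arange(.008,.05,.002))[0], P[:,2].max())
    for z in((.0245,.0285),(.033,.039)):
        Q=P[(P[:,2]>z[0])&(P[:,2]<z[1])]
        if len(Q)>3: print(z,len(Q),cv2.minEnclosingCircle((Q[:,:2]*1000).astype(np.float32)),Q.mean(0).round(4))
def crop(fn,u0,v0,w,h,s): 
    im=cv2.imread(f"pics/{fn}.png")[v0:v0+h,u0:u0+w]; return cv2.resize(im,None,fx=s,fy=s,interpolation=cv2.INTER_CUBIC)
cv2.imwrite("pics/c1.png",np.hstack([crop("w_dock",260,60,140,210,2.8),crop("w_bar",220,170,200,105,2)[:588].copy() if 0 else cv2.copyMakeBorder(crop("w_bar",220,180,200,50,2),0,488,0,0,cv2.BORDER_CONSTANT)]))
```

```text
hist (array([26321,   397,  6407,   303,   215,  2301,  1364,   580,  2964,
         110,   137,   402,   281,   152,   111,   123,    71,  1682,
         317,     0]), array([0.   , 0.004, 0.008, 0.012, 0.016, 0.02 , 0.024, 0.028, 0.032,
       0.036, 0.04 , 0.044, 0.048, 0.052, 0.056, 0.06 , 0.064, 0.068,
       0.072, 0.076, 0.08 ]))
(0.029, 0.035) (array([511.1,  -5.1]), array([166.8, 165.9]), 55.14, 3401) 0.03309660696757903 [ 0.503  -0.0284]
(0.07, 0.078) (array([494.2, -29.4]), array([53.8, 47.7]), 80.46, 1853) 0.07124242973571977 [ 0.4947 -0.0293]
(0.06, 0.0695) (array([494.1, -29.1]), array([54.7, 48. ]), 80.91, 251) 0.0641539153208279 [ 0.5001 -0.0308]
(0.015, 0.0235) (array([511.6, -14.8]), array([174.4, 182.8]), 51.04, 2448) 0.021369190025663405 [ 0.4996 -0.0266]
collar [0.3928 0.2123] [ 9 11  9 17  6 15 10 15 38 31 29 35 17 23 93 29  0  0  0  0] 0.0394485006477377
(0.0245, 0.0285) 68 ((390.54437255859375, 210.60736083984375), 9.630208015441895) [0.3936 0.2134 0.0264]
(0.033, 0.039) 146 ((390.1751708984375, 209.5182342529297), 6.96365213394165) [0.3906 0.2102 0.037 ]
pin [0.3841 0.3673] [  7  11  11  11  14  13  14  31  41 109  15   9   5  22  16   6  20   3
   0   0] 0.04224775147516469
(0.0245, 0.0285) 155 ((381.4670715332031, 369.3283386230469), 9.111238479614258) [0.3831 0.3682 0.0267]
(0.033, 0.039) 43 ((381.5931091308594, 369.10693359375), 4.418224334716797) [0.3826 0.3682 0.0359]
spare [0.3904 0.2914] [ 6 12  9  9  7  7 32 46 76 18 71 23  0  0  0  0  0  0  0  0] 0.031442549038319494
(0.0245, 0.0285) 74 ((388.0011291503906, 291.37530517578125), 8.46839714050293) [0.3893 0.291  0.026 ]
```

View pics/c1.png

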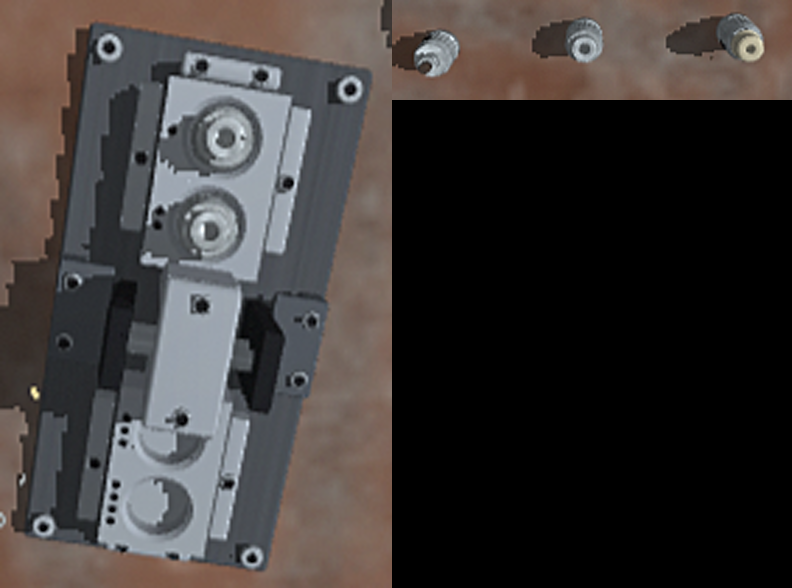

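Crop: the order of the dots (3, then 4 nearest the robot) is confirmed. The left barrel has the dark pin, the middle one a plain neck and the right one the tan collar. I'll take a half-turned wrist view of the dock to cancel camera bias and to see pocket 3.

```bash
cat > fit.py <<'E'
from h import *
def fit(fn,c0=(.4942,-.0294),yaw0=np.deg2rad(170.5)):
    X,p,d=world(fn); X=X[d>0]; c=np.array(c0); yaw=yaw0
    for _ in range(4):
        e=np.array([np.cos(yaw),np.sin(yaw)]); f=np.array([-e[1],e[0]])
        q=(X[:,:2]-c); x=q@e; y=q@f; z=X[:,2]
        k=(z>.0295)&(z<.0355)&(abs(y)<.026)&(abs(x)>.026)&(abs(x)<.090)
        # long edges: extreme y per x bin (only bins with both edges)
        xs,mid,w=[],[],[]
        for b in np.arange(-.080,.081,.003):
            s=k&(abs(x-b)<.0015)
            if s.sum()>8:
                lo,hi=y[s].min(),y[s].max()
                if .036<hi-lo<.044: xs.append(b);mid.append((lo+hi)/2);w.append(hi-lo)
        xs=np.array(xs);mid=np.array(mid)
        a,b0=np.polyfit(xs,mid,1)
        ends=[np.median([x[k&(abs(y-t)<.001)].min() for t in(-.015,-.010,.010,.015)]),np.median([x[k&(abs(y-t)<.001)].max() for t in(-.015,-.010,.010,.015)])]
        c=c+b0*f+np.mean(ends)*e; yaw+=np.arctan(a)
    # tower
    t=(z>.0705)&(abs(x)<.03)&(abs(y)<.0135); tz=x[t]
    print(fn,"c",c.round(4),"yaw",np.rad2deg(yaw).round(2),"w",np.mean(w).round(4),"L",round(ends[1]-ends[0],4),"n",len(xs),"deckz",np.median(z[k]).round(4),
      "tower x",tz.min().round(4),tz.max().round(4),"y",y[t].min().round(4),y[t].max().round(4),"z",np.median(z[t]).round(4))
    return c,yaw
E
python3 - <<'E'
from fit import *
m.move_ptp([.48,-.02,.18],down(np.pi/2)); snap("wrist","w_dock2"); print(m.current_time())
fit("w_dock"); fit("w_dock2")
E
```

```text
8.0667
w_dock c [ 0.4939 -0.0293] yaw 170.6 w 0.0395 L 0.1654 n 37 deckz 0.0331 tower x -0.0241 0.0232 y -0.0135 0.0135 z 0.2689
w_dock2 c [ 0.4933 -0.0297] yaw 170.68 w 0.0393 L 0.1649 n 38 deckz 0.0332 tower x -0.0235 0.03 y -0.0135 0.0135 z 0.2644
```

View pics/w_dock2.png

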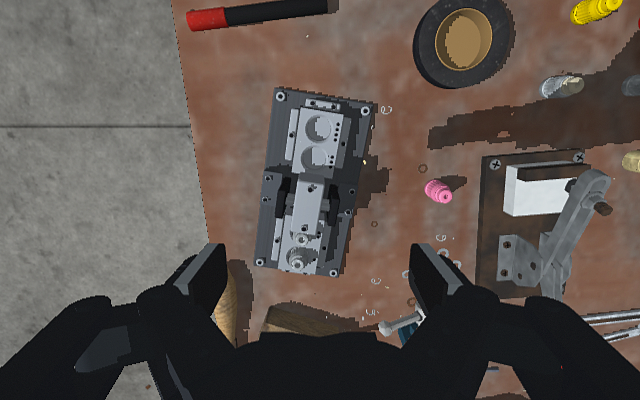

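Pink look-alike at (438,190); pockets 3 and 4 are clear at (318,158) and (321,127). The two fits agree to 0.6 mm, so I'll place the collar barrel.

```bash
cat >> h.py <<'E'
C=np.array([.4936,-.0295]); Y=np.deg2rad(170.64); E=np.array([np.cos(Y),np.sin(Y)]); R=down(Y+np.pi/2-2*np.pi) 
def P(xy,z): return [xy[0],xy[1],z]
def pick(b,off,h=.0125):
    b=np.array(b)+off*E
    m.move_ptp(P(b,.10),R); m.set_gripper(.55,40); m.move_l(P(b,h),max_speed=.12)
    m.set_gripper(0,40); print("grip",m.current_grip_width(),m.current_grip_force())
    m.move_l(P(b,.09),max_speed=.15); print("held",m.current_grip_width(),m.current_grip_force(),m.current_time())
def approach(px,off):
    t=C+(px+off)*E; m.move_ptp(P(t,.10),R); m.move_l(P(t,.050),max_speed=.1); return t
def insert(t,h=.0125,zf=.021):
    m.dwell(.1); f0=m.current_force()[2]
    for z in np.arange(.046,zf+h-.0001,-.002).tolist()+[zf+h]:
        m.move_l(P(t,z),max_speed=.05); f=m.current_force()-[0,0,f0]
        if abs(f[2])>8: break
    print("z",z,m.current_ee_pos().round(4),f.round(1),m.current_time())
E
python3 - <<'E'
from h import *
pick([.3902,.2097],.002); t=approach(.038,.002); insert(t)
snap("wrist","ins3")
E
```

```text
grip 0.20823214558888026 38.842066526412964
held 0.20703846224719735 39.042479395866394 13.6417
z 0.0335 [ 0.4545 -0.0231  0.0341] [-3.4  0.1 14.4] 17.35
```

View pics/ins3.png

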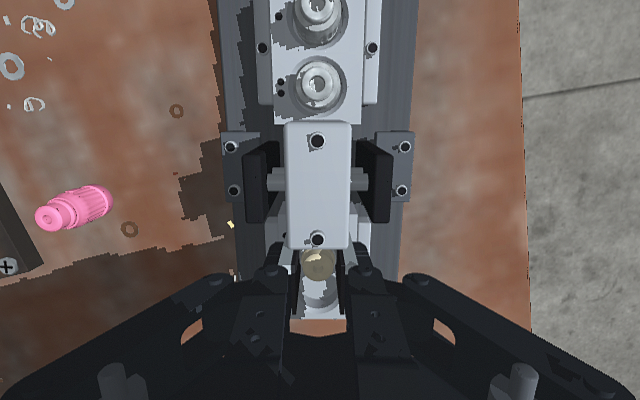

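It reached full depth, with contact only at the last step. I'll release, back off and check the height.

```bash
cat >> h.py <<'E'
def release(t):
    m.set_gripper(.42,40); p=m.current_ee_pos(); m.move_l(P(t,.13),max_speed=.15)
def check(fn,px,top):
    X,p,d=world(fn); X=X[d>0]; q=X[:,:2]-C; x=q@E; y=q@np.array([-E[1],E[0]]); z=X[:,2]
    k=(np.hypot(x-px,y)<.014)&(z>.036)&(z<.075); tz=np.percentile(z[k],98); s=k&(z>tz-.003)
    print(fn,"top z",tz.round(4),"want",top,"centre",x[s].mean().round(4),y[s].mean().round(4),s.sum())
E
python3 - <<'E'
from h import *
t=C+.040*E; release(t)
v=C+.035*E; m.move_ptp(P(v,.17),R); snap("wrist","a3"); check("a3",.038,.057); print(m.current_time())
from fit import fit; fit("a3")
im=cv2.imread("pics/a3.png")[60:300,200:440]; cv2.imwrite("pics/a3c.png",cv2.resize(im,None,fx=2.4,fy=2.4))
E
```

```text
a3 top z 0.0594 want 0.057 centre 0.0378 0.0 169
18.8417
a3 c [ 0.494  -0.0294] yaw 170.65 w 0.0392 L 0.1649 n 37 deckz 0.0332 tower x -0.0237 0.0264 y -0.0135 0.0135 z 0.2576
```

View pics/a3c.png

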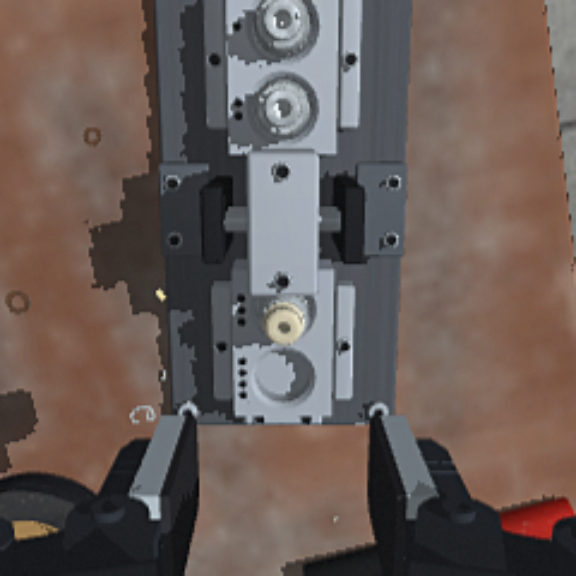

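The tan-collar barrel stands upright and centred in pocket three, with its top at the expected height within the depth bias. Pocket four is clear. Next is the pin barrel.

Run:
```python
from h import *
pick([.3815,.3692],.001); t=approach(.0665,.001); insert(t)
ok=m.current_ee_pos()[2]<.0355
print(ok)
if ok:
    release(t); v=C+.035*E; m.move_ptp(P(v,.17),R); snap("wrist","a4"); check("a4",.038,.057); check("a4",.0665,.061); print(m.current_time())
    im=cv2.imread("pics/a4.png")[60:300,200:440]; cv2.imwrite("pics/a4c.png",cv2.resize(im,None,fx=2.4,fy=2.4))
    from fit import fit; fit("a4")
    X,p,d=world("a4"); q=X[...,:2]-C; x=q@E; y=q@np.array([-E[1],E[0]])
    for px,b in((.038,.048),(.0665,.047)):
        k=(np.hypot(x-px,y)<.011)&(X[...,2]>.043)&(X[...,2]<.050); print("bodytop",px,np.median(X[...,2][k]),"want",b)
```

```text
grip 0.2055661613822466 38.87993395328522
held 0.20802623763390318 39.04646873474121 22.5333
z 0.0335 [ 0.4274 -0.0186  0.0342] [-3.2  1.1 16.4] 26.7333
True
a4 top z 0.0596 want 0.057 centre 0.0378 0.0 168
a4 top z 0.062 want 0.061 centre 0.0667 0.0 35
28.2167
a4 c [ 0.4943 -0.0295] yaw 170.64 w 0.0392 L 0.1653 n 38 deckz 0.0332 tower x -0.0234 0.0268 y -0.0135 0.0135 z 0.2571
bodytop 0.038 0.04693842970421523 want 0.048
bodytop 0.0665 0.047540340996529214 want 0.047
```

```bash
ls pics | grep a4
```

```text
a4.npz
a4.png
a4c.png
```

Both barrels are seated. Now I'll pinch and lift a little first, then check.

Run:
```python
from h import *
c=np.array([.4940,-.0295])
m.set_gripper(1.0,60); m.move_ptp(P(c,.13),R); m.move_l(P(c,.037),max_speed=.1)
print(m.current_force().round(1)); m.set_gripper(0,60); m.dwell(.3)
print("w",m.current_grip_width(),m.current_grip_force(),m.current_force().round(1))
for z in(.040,.045,.055):
    m.move_l(P(c,z),max_speed=.03); print(z,m.current_force().round(1),m.current_grip_width())
    if abs(m.current_force()[2])>25: break
else: m.move_l(P(c,.137),max_speed=.06); m.dwell(.3)
print(m.current_ee_pos().round(4),m.current_force().round(1),m.current_grip_width(),m.current_time())
snap("wrist","l_w"); snap("scene","l_s")
a=cv2.imread("pics/l_w.png"); b=cv2.imread("pics/l_s.png")[80:240,280:440]
cv2.imwrite("pics/lift.png",np.vstack([a[:300,120:520],cv2.resize(b,(400,290))]))
```

```text
[-0.2 -0.3 -0.2]
w 0.41048954311444885 57.797545194625854 [-6.3  2.1 26.9]
0.04 [-0.7 -0.9 -5.2] 0.3955384940482316
0.045 [-0.8  0.7 -6. ] 0.39699767982842704
0.055 [ 0.3 -0.2 -5.2] 0.3998475661009276
[ 0.494  -0.0295  0.1369] [ 0.   0.1 -4.7] 0.39948679532193965 33.8833
```

View pics/lift.png

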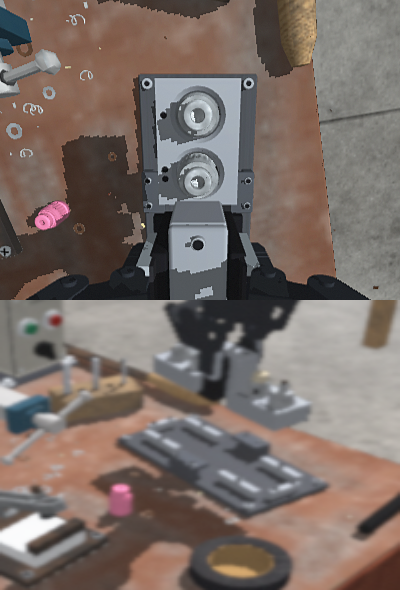

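The cassette hangs clear of the empty dock with barrels one and two in view. Next I'll check level, height and all four barrels numerically.

Run:
```python
from h import *
for fn in("l_w","l_s"):
    X,p,d=world(fn); X=X[d>0]; q=X[:,:2]-C; x=q@E; y=q@np.array([-E[1],E[0]]); z=X[:,2]
    for s in(-1,1):
        k=(x*s>.028)&(x*s<.085)&(abs(y)<.02)&(z>.11)&(z<.15)
        if k.sum()<30: continue
        h,b=np.histogram(z[k],bins=np.arange(.11,.15,.001)); z0=b[h.argmax()]+.0005; j=k&(abs(z-z0)<.003)
        A=np.column_stack([x[j],y[j],np.ones(j.sum())]); co=np.linalg.lstsq(A,z[j],rcond=None)[0]; print(fn,s,j.sum(),"deck z",z0.round(4),"slopes deg",np.rad2deg(co[:2]).round(2))
    for px in(-.0665,-.038,.038,.0665):
        k=(np.hypot(x-px,y)<.012)&(z>.138)&(z<.17); print(px,k.sum(),np.percentile(z[k],97).round(4) if k.sum() else None)
im=cv2.imread("pics/l_s.png")[90:170,330:410]; cv2.imwrite("pics/ls2.png",cv2.resize(im,(560,560),interpolation=cv2.INTER_CUBIC))
print(m.current_force().round(1),m.current_time())
```

```text
l_w -1 6207 deck z 0.1305 slopes deg [ 0.09 -0.07]
l_w 1 463 deck z 0.1305 slopes deg [-0.66  0.04]
-0.0665 1533 0.1488
-0.038 1369 0.151
0.038 188 0.1571
0.0665 0 None
l_s -1 102 deck z 0.1285 slopes deg [-0.21  1.89]
l_s 1 188 deck z 0.1285 slopes deg [-0.66  0.34]
-0.0665 33 0.146
-0.038 14 0.147
0.038 72 0.1542
0.0665 66 0.1572
[-0.2  0.5 -4.5] 33.9833
```

View pics/ls2.png

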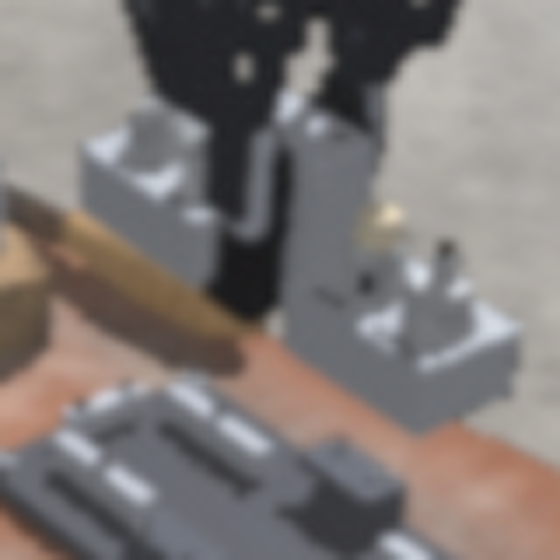

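All four barrels are in place and the cassette is level, with its underside about 97–98 mm above the seat. I'll trim up 2 mm and hand in.

Run:
```python
from h import *
m.move_l([.494,-.0295,.139],max_speed=.03); m.dwell(.4)
print(m.current_ee_pos().round(4),m.current_grip_width(),m.current_time()); print(m.sign_off())
```

```text
[ 0.494  -0.0295  0.139 ] 0.3946943623109782 34.6333
the job is handed in; nothing more can be done
None
```

The job is handed in at 34.6 s of the 58 s: collar barrel seated in pocket three, then pin barrel in pocket four, and the cassette unlatched and held level by its catches about 10 cm above its seat with all four barrels in place.

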